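Chuck a mounted grinding stone in the polishing lathe

TASK

Set up the polishing lathe for grinding: take the straight, cylindrical mounted stone out of the wooden case, push its bare shank fully home in the lathe's chuck, and turn the knurled sleeve clockwise (as seen facing the chuck's mouth) until the three jaws hold the shank firmly and straight. Leave the other two stones in the case and everything else on the bench where it is.

Things in the scene. Friction and masses are not known exactly. Their poses are not given: they have to be found in the camera images.
- lathe: White bench polishing lathe, fixed, spindle locked. Origin on the bench straight below the sleeve's middle; z up. The level spindle axis runs along local y, 140 mm high; the chuck's mouth faces -y. On the +y side: fixed rear ring (48 mm diameter, y 27 to 63 mm), 26 mm arbor, round motor (132 mm diameter, y 92 to 292 mm, top 206 mm high) on a foot 200 mm wide. The bench below the chuck is free.
- sleeve_mid (a point): Middle of the knurled steel sleeve, on the spindle axis, 140 mm high. The knurled part is 50 mm in diameter and runs 26 mm either way along the axis; in front of it is a nose cone to 40 mm. The place to grip the sleeve across its diameter, from above or leaning forwards or backwards across the axis.
- sleeve (a joint): Sleeve angle, rad, 0 (open) to a hard stop at 3.4; starts 0 to 0.5. Grows when turned clockwise as seen facing the mouth: a right-handed turn about the lathe's +y, its top moving to local +x. Half opening of the jaws is 9.0 mm less 1.6 mm per rad: they meet the shank near 2.2; a further 0.35 rad or more, against a springy rise, is firm. Friction 0.2 N m, stays where left.
- jaw_tips (a point): Point on the chuck's axis in the plane of the jaw tips, the mouth of the chuck; axes as the lathe's.
- bore_floor (a point): Point on the chuck's axis at the floor of the bore, 44 mm behind the jaw tips, where the shank end stops; axes as the lathe's. The bore behind and round the jaws is about 18 mm wide, so in open jaws a let-go stone droops some 10 degrees but stays in; closing the jaws lifts it straight.
- jaw_a: One of the three coupled steel chuck jaws (a at the bottom, b and c above), 30 mm long, 8 mm wide, with a flat inner face, 120 degrees apart. Its origin is on the chuck axis, 31 mm in front of the sleeve's middle, when open and moves inwards with it; local z points outwards.
- jaw_b: One of the three coupled steel chuck jaws (a at the bottom, b and c above), 30 mm long, 8 mm wide, with a flat inner face, 120 degrees apart. Its origin is on the chuck axis, 31 mm in front of the sleeve's middle, when open and moves inwards with it; local z points outwards.
- jaw_c: One of the three coupled steel chuck jaws (a at the bottom, b and c above), 30 mm long, 8 mm wide, with a flat inner face, 120 degrees apart. Its origin is on the chuck axis, 31 mm in front of the sleeve's middle, when open and moves inwards with it; local z points outwards.
- stone: The straight cylindrical mounted stone, 116 mm long, 0.2 kg: round steel shank (11 mm diameter, 54 mm long), hexagonal steel collar (30 mm across flats, 12 mm long), grey cylindrical head (29 mm diameter, 50 mm long). Origin on its axis where shank meets collar; +x along the shank to its free end. Lies level in a pocket of the case. Laid on the bench it rests on a collar flat, axis 15 mm high.
- shank_end (a point): Centre of the free end of that stone's shank (54 mm from the body's origin); axes as the stone's. Fully home in the chuck, 10 mm of shank show between jaw tips and collar.
- stone_mid (a point): Centre of that stone's abrasive head (37 mm from the body's origin, on the side away from the shank); axes as the stone's.
- case: Open wooden case, fixed, 150 x 196 mm, origin at the centre of its underside, +x the way the shanks point. Three pockets (60 mm apart along y, 38 mm wide, walls 38 mm high) hold heads and collars, no room for fingers there; the shanks lie free over a finger well (x 1 to 69 mm, floor 6 mm high, end lip 18 mm high), axis 21 mm above the bench, collar ending at x = 0. Pockets are drawn at random.
- cone_stone: Another mounted stone in the case, same shank and collar, but a tapering conical head; leave it there.
- ball_stone: Another mounted stone in the case, same shank and collar, but a round ball head; leave it there.
- dish: Round steel dish, 116 mm across, 45 mm high, origin under its centre; leave it.
- paste_jar: White jar of polishing paste, 64 mm diameter, 62 mm high, origin under its centre; leave it.
- bench_brush: Bench brush about 170 mm long lying on the bench; leave it.
- plaster_model: Plaster dental model, 60 x 66 mm, about 29 mm high, origin under its centre; leave it.
- pumice_block: Grey pumice block 70 x 45 x 28 mm, origin under its centre; leave it.
There are look-alikes about, which are no part of the job. What is shaped like the stone but yellow is not meant.

How it is judged (in metres and radians):
On the way, in this order (a step that is already met when the one before it is completed fails the run):
1. the cylindrical stone has been lifted clear of the case (height (world z) of stone_mid above 0.055 m), for 0.1 s.
2. its shank is home in the chuck: the shank end within 5 mm of the bore's floor and within 6 mm of the axis (y of shank_end in the frame of bore_floor between -0.005 and 0.003 m and x of shank_end in the frame of bore_floor between -0.006 and 0.006 m and z of shank_end in the frame of bore_floor between -0.006 and 0.006 m), for 0.2 s.
At the end, for the whole second after the job is handed in: The cylindrical stone's shank end is within 5 mm of the bore's floor and 2 mm of the chuck axis, the stone is in line with the spindle to 0.05 rad (3 degrees) and at rest, and each of the three jaws presses on it with more than 15 N after the robot has let go (y of shank_end in the frame of bore_floor between -0.005 and 0.003 m and x of shank_end in the frame of bore_floor between -0.002 and 0.002 m and z of shank_end in the frame of bore_floor between -0.002 and 0.002 m and angle between the x axis of stone and the y axis of lathe, either way round below 0.05 rad and contact force between each of jaw_a, jaw_b, jaw_c and stone above 15 N and linear speed of stone below 0.02 m/s); the robot touches nothing.
It fails at once if another stone in the case is moved more than 30 mm (distance of any of cone_stone, ball_stone from where it was at the start of the episode above 0.03 m).
It fails at once if the dish, jar, brush, plaster model or pumice block is moved more than 40 mm (distance of any of dish, paste_jar, bench_brush, plaster_model, pumice_block from where it was at the start of the episode above 0.04 m).
It also fails if it takes over 72 s, if anything falls off the work surface, if the arm or the gripper's body presses on something with over 40 N, if the wrist force passes 120 N, or if a joint passes its speed limit or range.

ROBOT

A 6-joint arm with a two-finger parallel gripper is mounted at the origin on the work surface. World frame = base frame: x ahead of the robot, y to its left, z up, the work surface at z = 0. Lengths are in m, angles in degrees, forces in N, time in s.
With the tool pointing down it reaches from about 0.4 to 0.825 m from the base axis. Payload 7 kg.
Tool frame: the origin (TCP) lies on the centre line of the jaws, within the pads' length; the fingertips stand r.tip_reach ahead of it and the grasp point (between the pads) is the TCP (r.tip_reach is the distance from the TCP to the fingertips, in m); z points along the fingers, y is the line along which they close (so a half turn about z gives the same grasp; the last joint's range is limited). The gripper opens to 88 mm and grips with 3 to 60 N. Pads are 19 mm wide; open, the fingers measure 130 mm over their backs; the gripper's body (78 mm by 193 mm) begins 47 mm behind the grasp point.
Start: joints at [93.742, 20.546, 0.682, 0, -70.136, -16.507], TCP at [0.149, 0.658, 0.246] pointing down, gripper open.
Joint ranges: [-176.03, 176.03], [-82.01, 121.73], [-58.28, 71.71], [-173.87, 95.51], [-174.79, -0.11], [-173.66, 173.66]. Speed limits (degrees/s): [136.94, 136.94, 172.46, 180, 180, 180].

INTERFACE

Orientations are given as [roll, pitch, yaw] about the fixed x, y, z axes, in that order (R = Rz(yaw) Ry(pitch) Rx(roll)).
In Python, from plant import sensors, cams, r gives the robot as it stands.
- The arm moves only by the tool drive_tool, never from a script. Its argument "rows" is a list of rows, each an object of numbers: "fingers": the gripper's target within -1 to 1 (fully open at 1, half-way at 0, shut at -1); "x", "y", "z": the shift along the tool's x, y, z in m; "spin": the turn about the tool's z in rad. A call has 1 to 10 rows; each row is the pose to reach, as a shift and turn from the pose commanded when the call began, along the tool's axes at that moment; what a row does not reach only later rows make up. A row lasts 1/8 s, in which the tool goes at most 62.5 mm and 10.7 degrees, less where a joint would pass 70% of its speed; a pose out of reach is approached as far as the arm can. A call with a gripper value outside its range is refused whole. The fingers move at their own pace and stop on an object; "newtons" is the grip in N (left out, the last holds). Time passes only in rows, so rows that repeat a pose let the fingers close. It gives the time, the measured TCP pose, the force, the opening and the grip force at its end, in the units of the state.
- sensors.get_state(): the state, without advancing time (a new reading comes with each control period).
- cams.capture(name): name is "side" or "top" or "wrist"; returns a dict with "pixels" (400x640x3 uint8, red, green, blue), "intrinsics" (3x3 intrinsics, pixels), "eye" and "orientation" of the camera in the world; the wrist camera has in their place "T_tool_cam" (4x4, takes a point from camera to tool coordinates, whose origin is the TCP and whose axes are the flange's). Camera axes: x right, y up, looking along -z (the intrinsics and any distortion apply to the point x, -y, -z); pixel columns grow to the right and rows downward; lengths in m; the calibration is good to about 2 mm. A picture is of the moment at which its call begins: read the wrist's pose just before it. There is no depth.
- r.close_job(): hands the job in; it is judged then, once.
The state is a dict: "time_s": time; "joints": joint angles; "qd": joint speeds; "joint_torque": joint torques, N m; "tcp_pos": TCP position; "eef_rot": TCP orientation; "contact_force": force on the tool from outside, world axes, zero at the start; "moment": the same for the moment, N m; "gripper_width": finger opening in m; "gripper_force": force on a finger pad.
Only numpy, scipy, OpenCV 4.12 (cv2) and the standard library are available. Lean on these libraries where they do the work, as an engineer would, in place of code of your own. Each camera call takes 0.05 s, during which the arm holds its last target. There are 200 camera calls.

## Working session

There is one attempt and no reset: what is moved stays moved. The work goes in short steps, Python scripts to look and compute and a tool call to move; the robot and the scene stay as the last step left them, time stands still between calls to the robot, and variables do not carry over. Pictures are saved under pics/ and viewed, at most 10 in all, crops included, and the job is handed in when it is done.

Besides the shell and the picture viewer there is one more tool, called after "Call:" as name([rows], argument=value, ...), one row to a line, values as JSON. drive_tool: Moves the arm, as the interface text tells. Its arguments: {"type":"object","properties":{"rows":{"type":"array"},"newtons":{"type":"number"}},"required":["rows"]}

```bash
mkdir -p pics
python3 - <<'E'
from plant import sensors,cams,r
import cv2,numpy as np
s=sensors.get_state();print(s['time_s'],s['tcp_pos'],s['eef_rot'],r.tip_reach,s['gripper_width'])
for n in['top','side']:
    c=cams.capture(n);cv2.imwrite(f'pics/{n}0.png',c['pixels'][:,:,::-1]);print(n,c['intrinsics'],c['eye'],c['orientation'])
E
```

```text
0.0 [0.1490693  0.65785548 0.24462402] [ 1.79905050e+02 -7.01406068e-03 -1.27748163e+01] 0.019 0.0874739146280342
top [[461.24220912   0.         323.34089855]
 [  0.         461.24220912 194.76172382]
 [  0.           0.           1.        ]] [ 0.32141597 -0.19103822  1.38473869] [  8.65543729   1.13350366 -91.61773894]
side [[436.88442287   0.         318.71603001]
 [  0.         436.88442287 204.43393661]
 [  0.           0.           1.        ]] [ 0.50342529 -0.82403222  0.85270334] [39.78252874  0.28278269 -2.72681869]
```

View pics/top0.png

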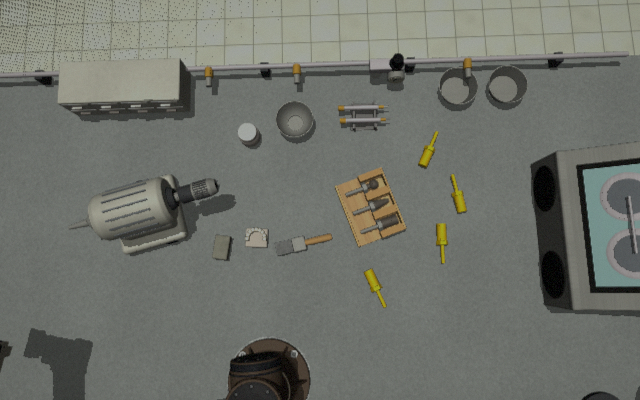

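View pics/side0.png

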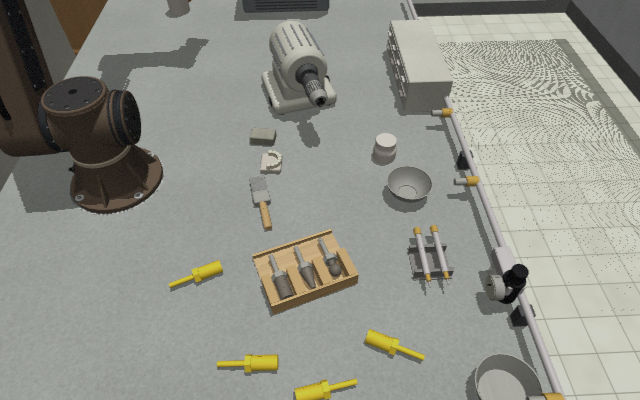

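Top view: the case is at (371,207). The stones in it are a ball (371,186), a cone (378,205) and a cylinder (385,224). The yellow look-alikes are at (428,150), (458,195), (441,242) and (374,287). The lathe is at (130,208) with the chuck mouth near (215,186). By the description, the grey cylinder at top (385,224) / side (281,278) is the one to take. I'll check that in a close crop.

```bash
cat > h.py <<'E'
import numpy as np,cv2
from scipy.spatial.transform import Rotation as R
from plant import sensors,cams,r
def rot(o): return R.from_euler('xyz',o,degrees=True).as_matrix()
def cam(n):
    s=sensors.get_state(); c=cams.capture(n)
    if n=='wrist':
        T=np.array(c['T_tool_cam']); Rt=rot(s['eef_rot'])
        c['R']=Rt@T[:3,:3]; c['eye']=Rt@T[:3,3]+s['tcp_pos']
    else: c['R']=rot(c['orientation'])
    return c
def ray(c,px):
    p=np.linalg.inv(c['intrinsics'])@[px[0],px[1],1]
    d=c['R']@[p[0],-p[1],-p[2]]; return np.array(c['eye']),d/np.linalg.norm(d)
def plane(c,px,z):
    o,d=ray(c,px); return o+d*(z-o[2])/d[2]
def cross(a,pa,b,pb):
    o,d=ray(a,pa);p,e=ray(b,pb)
    t=np.linalg.lstsq(np.stack([d,-e],1),p-o,rcond=None)[0]
    x,y=o+d*t[0],p+e*t[1]; return (x+y)/2,np.linalg.norm(x-y)
def proj(c,P):
    q=c['R'].T@(np.array(P)-c['eye']); k=c['intrinsics']@[q[0],-q[1],-q[2]]; return k[:2]/k[2]
E
python3 - <<'E'
from h import *
t=cam('top');s=cam('side')
a=t['pixels'][160:250,325:415];b=s['pixels'][225:315,245:365]
c=t['pixels'][165:255,70:225]; d=s['pixels'][10:120,255:345]
f=lambda i,h:cv2.resize(i,(int(i.shape[1]*h/i.shape[0]),h),interpolation=cv2.INTER_CUBIC)
def row(x,y,h):return np.hstack([f(x,h),f(y,h)])
A=row(a,b,300);B=row(c,d,300);w=max(A.shape[1],B.shape[1])
I=np.vstack([np.pad(k,((0,0),(0,w-k.shape[1]),(0,0))) for k in(A,B)]);print(I.shape)
cv2.imwrite('pics/crop.png',I[:,:,::-1])
# sanity & first estimates
print(plane(t,(371,207),.03),plane(s,(305,270),.03))
print('mouth',cross(t,(216,186),s,(320,100)))
E
```

```text
(600, 761, 3)
[ 0.48741035 -0.30975721  0.03      ] [ 0.49327275 -0.32370803  0.03      ]
mouth (array([0.5464156 , 0.12198588, 0.14430168]), np.float64(0.004030255174084767))
```

View pics/crop.png

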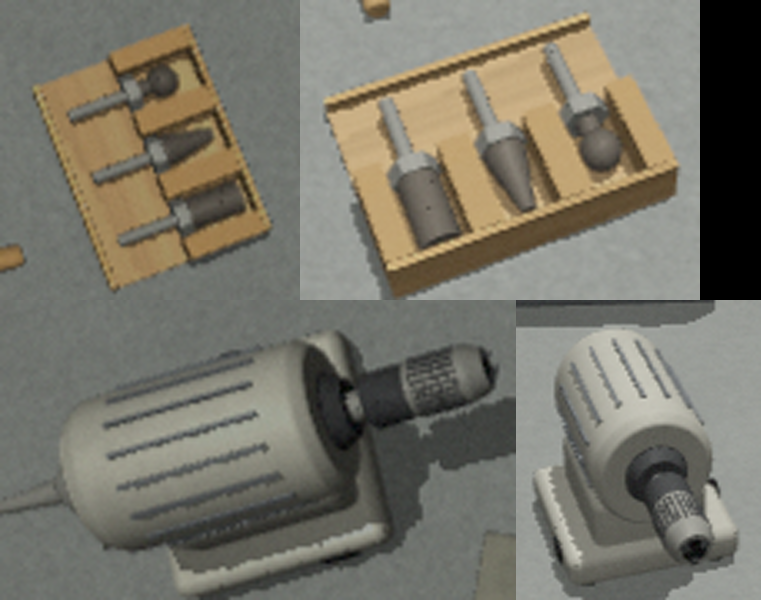

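The crop confirms it: the grey cylinder with straight sides is in the pocket nearest the robot (shank end about top (361,232), head end about (398,219)). The cone and ball stones are beside it. In the lathe the chuck mouth is black at top (215,187).

Run:
```python
from h import *
t=cam('top');s=sensors.get_state()
e=plane(t,(361.5,232),.021);c=plane(t,(378,226),.021);h=plane(t,(398,219.5),.021)
print(e,c,h,np.linalg.norm(e-c),np.linalg.norm(e-h),np.degrees(np.arctan2(*(e-h)[1::-1])))
m=plane(t,(216,186),.14);q=plane(t,(155,200),.14);print(m,q,np.degrees(np.arctan2(*(q-m)[1::-1])))
g=e+.40*(c-e)
Rt=rot(s['eef_rot'])
for w in([.43,.15,.28],[.45,-.1,.28],[g[0],g[1],.25]):print(Rt.T@(np.array(w)-s['tcp_pos']))
print(cams.capture('wrist')['T_tool_cam'])
```

```text
[ 0.41513338 -0.27933412  0.021     ] [ 0.4313875  -0.32870133  0.021     ] [ 0.44885296 -0.38858546  0.021     ] 0.051974207042579934 0.1143366296782392 107.15243464527143
[0.54515327 0.12275762 0.14      ] [0.51145426 0.29070396 0.14      ] 101.3459255947313
[ 0.38623735  0.43349459 -0.03451379]
[ 0.46099563  0.67289209 -0.03432569]
[ 0.47732849  0.87329629 -0.0041725 ]
[[ 1.20282807e-03  9.60660042e-01  2.77724392e-01  7.46465692e-02]
 [ 9.99999031e-01 -9.60748517e-04 -1.00774077e-03  1.36425641e-04]
 [-7.01272993e-04  2.77725334e-01 -9.60660266e-01 -1.40137466e-01]
 [ 0.00000000e+00  0.00000000e+00  0.00000000e+00  1.00000000e+00]]
```

Call:
drive_tool([
  {"x":0.2,"y":0.2,"z":-0.035,"spin":0.5,"fingers":1},
  {"x":0.386,"y":0.433,"z":-0.035,"spin":1.05},
  {"x":0.386,"y":0.433,"z":-0.035,"spin":1.05},
  {"x":0.386,"y":0.433,"z":-0.035,"spin":1.05},
  {"x":0.386,"y":0.433,"z":-0.035,"spin":1.05},
  {"x":0.386,"y":0.433,"z":-0.035,"spin":1.05},
  {"x":0.386,"y":0.433,"z":-0.035,"spin":1.05},
  {"x":0.386,"y":0.433,"z":-0.035,"spin":1.05},
  {"x":0.386,"y":0.433,"z":-0.035,"spin":1.05},
  {"x":0.386,"y":0.433,"z":-0.035,"spin":1.05},
])

```text
invalid input
```

Call:
drive_tool([
  {"x":0.2,"y":0.2,"z":-0.035,"spin":0.5,"fingers":1},
  {"x":0.386,"y":0.433,"z":-0.035,"spin":1.05,"fingers":1},
  {"x":0.386,"y":0.433,"z":-0.035,"spin":1.05,"fingers":1},
  {"x":0.386,"y":0.433,"z":-0.035,"spin":1.05,"fingers":1},
  {"x":0.386,"y":0.433,"z":-0.035,"spin":1.05,"fingers":1},
  {"x":0.386,"y":0.433,"z":-0.035,"spin":1.05,"fingers":1},
  {"x":0.386,"y":0.433,"z":-0.035,"spin":1.05,"fingers":1},
  {"x":0.386,"y":0.433,"z":-0.035,"spin":1.05,"fingers":1},
  {"x":0.386,"y":0.433,"z":-0.035,"spin":1.05,"fingers":1},
  {"x":0.386,"y":0.433,"z":-0.035,"spin":1.05,"fingers":1},
])

```text
time_s: 1.55
tcp_pos: [0.4308, 0.1479, 0.281]
eef_rot: [-180.0, 0.0, -73.1]
contact_force: [0.2, 0.9, 0.2]
gripper_width: 0.0877
gripper_force: 0.0
```

Call:
drive_tool([
  {"x":0.425,"y":0.139,"z":0.03,"spin":0,"fingers":1},
  {"x":0.425,"y":0.139,"z":0.03,"spin":0,"fingers":1},
  {"x":0.425,"y":0.139,"z":0.03,"spin":0,"fingers":1},
  {"x":0.425,"y":0.139,"z":0.03,"spin":0,"fingers":1},
  {"x":0.425,"y":0.139,"z":0.03,"spin":0,"fingers":1},
  {"x":0.425,"y":0.139,"z":0.03,"spin":0,"fingers":1},
  {"x":0.425,"y":0.139,"z":0.03,"spin":0,"fingers":1},
  {"x":0.425,"y":0.139,"z":0.03,"spin":0,"fingers":1},
  {"x":0.425,"y":0.139,"z":0.03,"spin":0,"fingers":1},
])

```text
time_s: 2.68
tcp_pos: [0.4214, -0.2969, 0.2502]
eef_rot: [180.0, 0.0, -73.1]
contact_force: [-0.1, -0.0, 0.1]
gripper_width: 0.0873
gripper_force: 0.0
```

Run:
```python
from h import *
w=cam('wrist');cv2.imwrite('pics/w1.png',w['pixels'][:,:,::-1])
np.save('w1.npy',dict(intrinsics=w['intrinsics'],R=w['R'],eye=w['eye']),allow_pickle=True)
s=sensors.get_state();print(s['tcp_pos'],s['eef_rot'])
```

```text
[ 0.42168773 -0.29605334  0.25043812] [ 1.79989344e+02  2.09741933e-02 -7.29668646e+01]
```

View pics/w1.png

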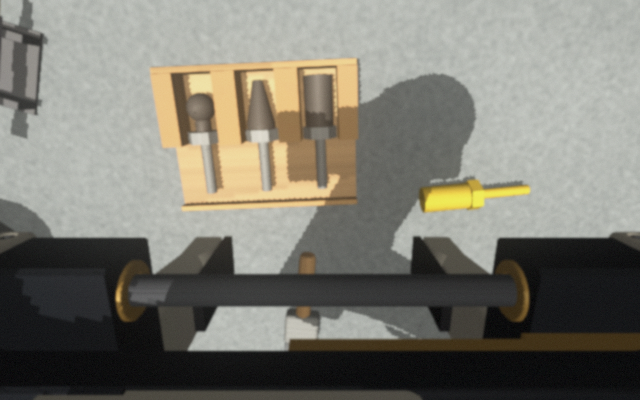

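The wrist view shows the cylinder at the right of the case: head top (319,76), collar (319,131), shank from (320,139) to (322,187). I'll cast these onto z = 0.021.

Run:
```python
from h import *
w=np.load('w1.npy',allow_pickle=True).item();s=sensors.get_state();Rt=rot(s['eef_rot'])
e=plane(w,(322,187),.021);c=plane(w,(320,139),.021);h=plane(w,(319,76),.021)
print(e,c,h,np.linalg.norm(e-c),np.linalg.norm(e-h),np.degrees(np.arctan2(*(e-c)[1::-1])),np.degrees(np.arctan2(*(e-h)[1::-1])))
# case side edges -> yaw
for a,b in(((356,207),(357,145)),((182,207),(357,203))):
    d=plane(w,b,.018)-plane(w,a,.018);print(np.degrees(np.arctan2(d[1],d[0])))
g=c+.013*(e-c)/np.linalg.norm(e-c);print(g,Rt.T@(g-s['tcp_pos']),Rt[:,0])
```

```text
[ 0.4148061  -0.27746645  0.021     ] [ 0.43199053 -0.32646353  0.021     ] [ 0.45111644 -0.38588901  0.021     ] 0.05192319619452042 0.11434112771904552 109.32696991672564 108.51551639398461
-72.3196875380935
-161.6249409949527
[ 0.42768807 -0.31419614  0.021     ] [ 0.01918861 -0.00046533  0.22943103] [ 2.92924687e-01 -9.56135447e-01 -3.66068722e-04]
```

Call:
drive_tool([
  {"x":0.018,"y":0,"z":0.04,"spin":-0.022,"fingers":0},
  {"x":0.018,"y":0,"z":0.09,"spin":-0.022,"fingers":0},
  {"x":0.018,"y":0,"z":0.14,"spin":-0.022,"fingers":0},
  {"x":0.018,"y":0,"z":0.17,"spin":-0.022,"fingers":0},
  {"x":0.018,"y":0,"z":0.17,"spin":-0.022,"fingers":0},
], newtons=60)

```text
time_s: 3.35
tcp_pos: [0.4263, -0.3117, 0.0792]
eef_rot: [179.8, 0.1, -71.5]
contact_force: [-1.4, 0.3, 1.1]
gripper_width: 0.0456
gripper_force: 0.0
```

Run:
```python
from h import *
w=cam('wrist');cv2.imwrite('pics/w2.png',w['pixels'][:,:,::-1])
np.save('w2.npy',dict(intrinsics=w['intrinsics'],R=w['R'],eye=w['eye']),allow_pickle=True)
s=sensors.get_state();print(s['tcp_pos'],s['eef_rot'],s['gripper_width'])
```

```text
[ 0.42755599 -0.31238797  0.08086803] [ 1.79948373e+02  2.08739886e-02 -7.15317623e+01] 0.044532907349062116
```

View pics/w2.png

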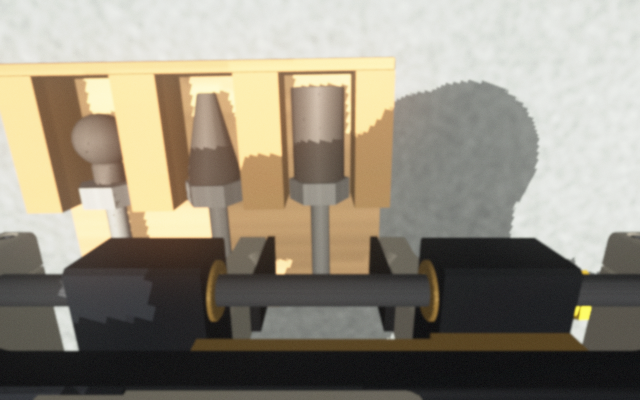

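The cylinder's shank (320,210–275) sits centred between the fingers (273 and 372). The collar ends at about (319,206). A quick check of that against the wall clearance:

Run:
```python
from h import *
w=np.load('w2.npy',allow_pickle=True).item();s=sensors.get_state();Rt=rot(s['eef_rot'])
for p,z in(((320,206),.027),((320,206),.021),((320,260),.021),((255,208),.038),((370,207),.038)):print(Rt.T@(plane(w,p,z)-s['tcp_pos']))
```

```text
[0.01285402 0.00040273 0.05386373]
[0.01093947 0.00038233 0.05986442]
[-0.02428022  0.00036031  0.05987723]
[ 0.01522594 -0.03485798  0.04283109]
[0.01579267 0.02759976 0.04288716]
```

Call:
drive_tool([
  {"x":0,"y":0,"z":0.03,"spin":0,"fingers":0},
  {"x":0,"y":0,"z":0.052,"spin":0,"fingers":0},
  {"x":0,"y":0,"z":0.052,"spin":0,"fingers":0},
  {"x":0,"y":0,"z":0.052,"spin":0,"fingers":-1},
  {"x":0,"y":0,"z":0.052,"spin":0,"fingers":-1},
  {"x":0,"y":0,"z":0.052,"spin":0,"fingers":-1},
  {"x":0,"y":0,"z":0.052,"spin":0,"fingers":-1},
], newtons=60)

```text
time_s: 4.28
tcp_pos: [0.4275, -0.3137, 0.029]
eef_rot: [-180.0, -0.0, -71.7]
contact_force: [1.4, -0.0, 1.3]
gripper_width: 0.0098
gripper_force: 59.9
```

Call:
drive_tool([
  {"x":0,"y":0,"z":-0.02,"spin":0,"fingers":-1},
  {"x":0,"y":0,"z":-0.05,"spin":0,"fingers":-1},
  {"x":0,"y":0,"z":-0.09,"spin":0,"fingers":-1},
  {"x":-0.03,"y":-0.026,"z":-0.1,"spin":0,"fingers":-1},
  {"x":-0.07,"y":-0.06,"z":-0.1,"spin":0,"fingers":-1},
  {"x":-0.11,"y":-0.1,"z":-0.1,"spin":0,"fingers":-1},
  {"x":-0.15,"y":-0.135,"z":-0.1,"spin":0,"fingers":-1},
  {"x":-0.19,"y":-0.165,"z":-0.1,"spin":0,"fingers":-1},
  {"x":-0.207,"y":-0.182,"z":-0.1,"spin":0,"fingers":-1},
  {"x":-0.207,"y":-0.182,"z":-0.08,"spin":0,"fingers":-1},
])

```text
time_s: 5.52
tcp_pos: [0.5366, -0.0582, 0.1094]
eef_rot: [-179.8, -0.0, -71.5]
contact_force: [-0.1, -0.6, -2.7]
gripper_width: 0.0092
gripper_force: 59.9
```

Run:
```python
from h import *
s=sensors.get_state();print(s['tcp_pos'],s['eef_rot'],s['gripper_width'])
w=cam('wrist')['pixels'];t=cam('top')['pixels'][130:280,180:420];d=cam('side')['pixels'][60:260,200:440]
f=lambda i,h:cv2.resize(i,(int(i.shape[1]*h/i.shape[0]),h),interpolation=cv2.INTER_CUBIC)
B=np.hstack([f(t,300)[:,:400],f(d,300)]);A=f(w,300);W=max(A.shape[1],B.shape[1])
I=np.vstack([np.pad(k,((0,0),(0,W-k.shape[1]),(0,0))) for k in(A,B)]);cv2.imwrite('pics/c3.png',I[:,:,::-1]);print(I.shape)
```

```text
[ 0.53659386 -0.05821844  0.10938829] [-1.79830638e+02 -2.58773883e-02 -7.15261745e+01] 0.009173859124942145
(600, 760, 3)
```

View pics/c3.png

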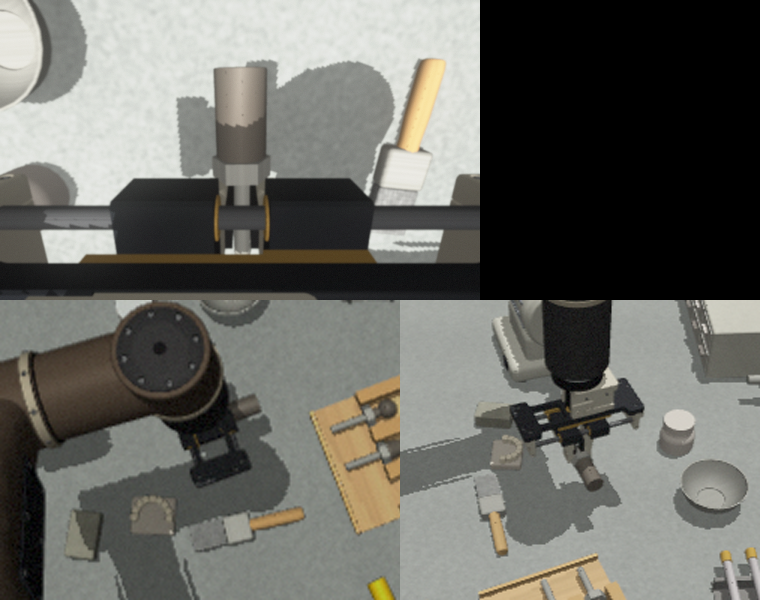

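The stone is held by its shank, with the head drooping a little. Below it the bench is free: the brush is at (415,130) in the wrist crop, to the side. I'll lay it down now.

Call:
drive_tool([
  {"x":0,"y":0,"z":0.04,"spin":0,"fingers":-1},
  {"x":0,"y":0,"z":0.06,"spin":0,"fingers":-1},
  {"x":0,"y":0,"z":0.07,"spin":0,"fingers":-1},
  {"x":0,"y":0,"z":0.078,"spin":0,"fingers":-1},
  {"x":0,"y":0,"z":0.084,"spin":0,"fingers":-1},
  {"x":0,"y":0,"z":0.084,"spin":0,"fingers":-1},
])

```text
time_s: 6.42
tcp_pos: [0.5348, -0.0599, 0.0246]
eef_rot: [-180.0, -0.0, -71.7]
contact_force: [-0.6, -0.3, -1.9]
gripper_width: 0.0097
gripper_force: 59.9
```

Call:
drive_tool([
  {"x":0,"y":0,"z":0,"spin":0,"fingers":0.2},
  {"x":0,"y":0,"z":0,"spin":0,"fingers":0.2},
  {"x":0,"y":0,"z":0,"spin":0,"fingers":0.2},
  {"x":0,"y":0,"z":-0.05,"spin":0,"fingers":0.2},
  {"x":0,"y":0,"z":-0.08,"spin":0,"fingers":0.2},
  {"x":0.03,"y":0,"z":-0.08,"spin":0,"fingers":0.2},
  {"x":0.05,"y":0,"z":-0.08,"spin":0,"fingers":0.2},
  {"x":0.05,"y":0,"z":-0.08,"spin":0,"fingers":0.2},
])

```text
time_s: 7.42
tcp_pos: [0.5507, -0.1082, 0.1047]
eef_rot: [-180.0, -0.0, -71.8]
contact_force: [0.2, 0.3, 0.5]
gripper_width: 0.0525
gripper_force: 0.0
```

Run:
```python
from h import *
w=cam('wrist');cv2.imwrite('pics/w4.png',w['pixels'][:,:,::-1])
np.save('w4.npy',dict(intrinsics=w['intrinsics'],R=w['R'],eye=w['eye']),allow_pickle=True)
s=sensors.get_state();print(s['tcp_pos'],s['eef_rot'],s['gripper_width'])
```

```text
[ 0.550417   -0.1076598   0.10453541] [ 1.79999165e+02  3.34253840e-03 -7.17376024e+01] 0.052285543229260205
```

View pics/w4.png

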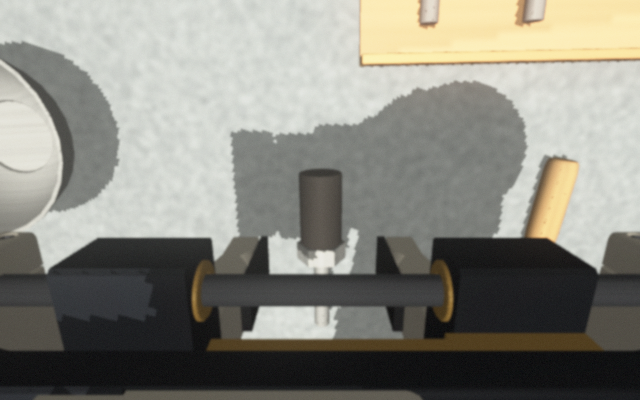

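The stone lies flat on its own: head end (321,173), head/collar joint about (321,241), shank end about (321,323).

Run:
```python
from h import *
w=np.load('w4.npy',allow_pickle=True).item();s=sensors.get_state();Rt=rot(s['eef_rot'])
for p,z in(((321,173),.029),((321,181),.015),((321,241),.029),((321,323),.018),((321,323),.015)):print(Rt.T@(plane(w,p,z)-s['tcp_pos']))
```

```text
[ 0.02895589 -0.00032361  0.07553372]
[ 0.02043248 -0.00036727  0.08953422]
[-0.0172132  -0.00032158  0.07553641]
[-0.08851207 -0.00035304  0.08654057]
[-0.09068151 -0.00036238  0.0895407 ]
```

Call:
drive_tool([
  {"x":0.003,"y":0,"z":0.04,"spin":0,"fingers":0.2},
  {"x":0.003,"y":0,"z":0.07,"spin":0,"fingers":0.2},
  {"x":0.003,"y":0,"z":0.082,"spin":0,"fingers":0.2},
  {"x":0.003,"y":0,"z":0.082,"spin":0,"fingers":0.2},
  {"x":0.003,"y":0,"z":0.082,"spin":0,"fingers":-1},
  {"x":0.003,"y":0,"z":0.082,"spin":0,"fingers":-1},
  {"x":0.003,"y":0,"z":0.082,"spin":0,"fingers":-1},
  {"x":0.003,"y":0,"z":0.082,"spin":0,"fingers":-1},
], newtons=60)

```text
time_s: 8.48
tcp_pos: [0.552, -0.1101, 0.0233]
eef_rot: [-179.9, -0.0, -71.7]
contact_force: [-0.7, 0.2, 5.2]
gripper_width: 0.0276
gripper_force: 60.0
```

Call:
drive_tool([
  {"x":0,"y":0,"z":-0.02,"spin":0,"fingers":-1},
  {"x":0,"y":0,"z":-0.07,"spin":0,"fingers":-1},
  {"x":0,"y":0,"z":-0.13,"spin":0,"fingers":-1},
  {"x":0,"y":0,"z":-0.19,"spin":0,"fingers":-1},
  {"x":0,"y":0,"z":-0.25,"spin":0.06,"fingers":-1},
  {"x":-0.04,"y":-0.01,"z":-0.3,"spin":0.12,"fingers":-1},
  {"x":-0.1,"y":-0.03,"z":-0.307,"spin":0.12,"fingers":-1},
  {"x":-0.15,"y":-0.045,"z":-0.307,"spin":0.12,"fingers":-1},
  {"x":-0.2,"y":-0.06,"z":-0.307,"spin":0.12,"fingers":-1},
  {"x":-0.253,"y":-0.07,"z":-0.307,"spin":0.12,"fingers":-1},
])

```text
time_s: 9.72
tcp_pos: [0.5376, 0.1535, 0.329]
eef_rot: [179.9, -0.0, -78.6]
contact_force: [1.1, -0.2, -2.4]
gripper_width: 0.0276
gripper_force: 60.0
```

Call:
drive_tool([
  {"x":0,"y":0,"z":0,"spin":0,"fingers":-1},
  {"x":0,"y":0,"z":0,"spin":0,"fingers":-1},
])

```text
time_s: 9.98
tcp_pos: [0.5379, 0.152, 0.3291]
eef_rot: [179.9, -0.0, -78.5]
contact_force: [0.2, -0.7, -2.7]
gripper_width: 0.0279
gripper_force: 60.0
```

Run:
```python
from h import *
w=cam('wrist');cv2.imwrite('pics/w5.png',w['pixels'][:,:,::-1])
np.save('w5.npy',dict(intrinsics=w['intrinsics'],R=w['R'],eye=w['eye']),allow_pickle=True)
s=sensors.get_state();print(s['tcp_pos'],s['eef_rot'],s['gripper_width'],s['contact_force'])
```

```text
[0.5380658  0.15148624 0.3292368 ] [ 1.79952809e+02 -1.46928475e-02 -7.85516428e+01] 0.027572639478032183 [ 0.02481304 -0.08495072 -2.58352586]
```

View pics/w5.png

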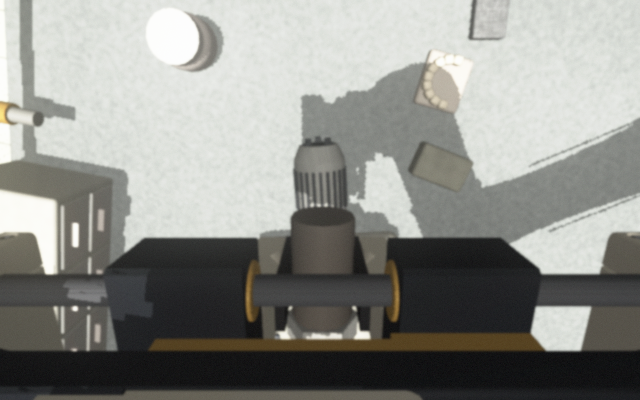

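The chuck is visible below: jaw tips about (319,139), nose cone to row 166, knurled sleeve cols 294–347 at rows 168–205. The held head is at (323,215). I'll get the axis from the sleeve's edges.

Run:
```python
from h import *
w=np.load('w5.npy',allow_pickle=True).item();s=sensors.get_state();Rt=rot(s['eef_rot'])
g=cv2.cvtColor(cv2.imread('pics/w5.png'),cv2.COLOR_BGR2GRAY)
for y in(145,155,172,200):print(y,g[y,284:360:2].tolist())
T=lambda p,z:(Rt.T@(plane(w,p,z)-s['tcp_pos']))[:2]
g2=np.abs(np.gradient(cv2.GaussianBlur(g,(3,3),0).astype(float),axis=1))
M=[]
for y in list(range(172,204)):
    l=286+np.argmax(g2[y,286:301]);r_=340+np.argmax(g2[y,340:355])
    a,b=T((l,y),.142),T((r_,y),.142);M.append([y,l,r_,*((a+b)/2),b[1]-a[1]])
M=np.array(M);print(np.round(M[::4],4));
k=np.polyfit(M[:,3],M[:,4],1);print('slope deg',np.degrees(np.arctan(k[0])),k,'width',np.median(M[:,5]))
print('tips',T((319,138),.14),T((319,138),.15),'nose/sleeve step',T((319,166),.165))
```

```text
145 [224, 225, 225, 220, 217, 216, 218, 196, 140, 99, 81, 84, 83, 78, 73, 74, 72, 75, 77, 82, 89, 95, 98, 102, 107, 109, 103, 114, 132, 136, 137, 137, 137, 137, 135, 135, 133, 136]
155 [222, 222, 223, 224, 226, 207, 129, 110, 119, 123, 128, 134, 133, 136, 137, 142, 140, 140, 140, 135, 139, 138, 137, 132, 125, 121, 119, 114, 105, 101, 122, 135, 132, 134, 133, 131, 137, 135]
172 [221, 222, 220, 219, 188, 98, 82, 101, 98, 113, 118, 110, 128, 133, 117, 126, 146, 134, 122, 137, 141, 112, 109, 130, 111, 84, 108, 86, 79, 79, 70, 106, 133, 137, 139, 137, 150, 161]
200 [216, 222, 219, 216, 220, 201, 122, 106, 145, 115, 163, 171, 110, 122, 119, 80, 107, 139, 109, 89, 134, 125, 79, 101, 125, 83, 85, 104, 73, 81, 69, 79, 141, 200, 227, 223, 217, 204]
[[ 1.72e+02  2.93e+02  3.46e+02  4.80e-03 -1.70e-03  5.05e-02]
 [ 1.76e+02  2.93e+02  3.46e+02  9.00e-04 -1.70e-03  5.06e-02]
 [ 1.80e+02  2.93e+02  3.46e+02 -3.00e-03 -1.70e-03  5.08e-02]
 [ 1.84e+02  2.94e+02  3.47e+02 -7.00e-03 -8.00e-04  5.10e-02]
 [ 1.88e+02  2.94e+02  3.47e+02 -1.10e-02 -8.00e-04  5.11e-02]
 [ 1.92e+02  2.94e+02  3.47e+02 -1.50e-02 -8.00e-04  5.13e-02]
 [ 1.96e+02  2.95e+02  3.48e+02 -1.90e-02  2.00e-04  5.15e-02]
 [ 2.00e+02  2.95e+02  3.48e+02 -2.30e-02  2.00e-04  5.16e-02]]
slope deg -4.185734492843371 [-0.07318509 -0.00159179] width 0.050981885836214096
tips [ 0.03667698 -0.00222299] [ 0.0378241 -0.0021436] nose/sleeve step [ 0.01505841 -0.00202821]
```

Run:
```python
from h import *
w=np.load('w5.npy',allow_pickle=True).item();s=sensors.get_state();Rt=rot(s['eef_rot'])
g=cv2.cvtColor(cv2.imread('pics/w5.png'),cv2.COLOR_BGR2GRAY).astype(float)
T=lambda p,z:(Rt.T@(plane(w,p,z)-s['tcp_pos']))[:2]
P=[]
for y in range(170,206):
    r_=g[y]; i=next(i for i in range(284,305) if r_[i]>=165>r_[i+1]); P.append(T((i+(r_[i]-165)/(r_[i]-r_[i+1]),y),.142))
P=np.array(P);k=np.polyfit(P[:,0],P[:,1],1);res=P[:,1]-np.polyval(k,P[:,0])
print('left edge',k,np.degrees(np.arctan(k[0])),res.std(),'axis y at x=0:',k[1]+.025,' at tips .037:',np.polyval(k,.037)+.025)
# nose cone symmetric centres
for y in(142,146,150):
    r_=g[y];i=next(i for i in range(284,315) if r_[i]>=160>r_[i+1]);print(y,i,[int(v) for v in r_[328:352]])
# lathe direction from top view: motor mask
t=cam('top');im=cv2.imread('pics/top0.png');gr=cv2.cvtColor(im,cv2.COLOR_BGR2GRAY)
print(gr[175:250:5,110].tolist(),gr[175:250:5,150].tolist(),gr[210,40:100:5].tolist())
up=[];
G=np.gradient(cv2.GaussianBlur(gr,(3,3),0).astype(float),axis=0)
for x in range(105,150,3):
    y=178+np.argmax(G[178:202,x]);up.append([x,y])
print(up);up=np.array(up);kk=np.polyfit(up[:,0],up[:,1],1)
d=plane(t,(105,np.polyval(kk,105)),.15)-plane(t,(150,np.polyval(kk,150)),.15);print('motor dir',np.degrees(np.arctan2(d[1],d[0])))
```

```text
left edge [-0.063321   -0.02711685] -3.623188891571894 7.014384625498252e-05 axis y at x=0: -0.0021168535746103577  at tips .037: -0.004459730653242195
142 301 [71, 69, 74, 80, 88, 96, 103, 111, 121, 128, 131, 134, 132, 133, 136, 133, 138, 136, 132, 135, 135, 137, 137, 139]
146 298 [119, 120, 120, 120, 122, 117, 117, 112, 108, 103, 105, 119, 126, 131, 135, 135, 136, 138, 138, 137, 139, 139, 137, 135]
150 296 [134, 131, 129, 127, 126, 125, 119, 118, 113, 109, 108, 102, 105, 117, 131, 134, 135, 137, 135, 135, 137, 137, 134, 136]
[110, 110, 113, 91, 132, 69, 152, 89, 153, 82, 124, 80, 82, 70, 115] [109, 109, 139, 153, 160, 161, 155, 129, 129, 81, 73, 64, 87, 94, 124] [115, 113, 112, 114, 112, 114, 114, 113, 114, 113, 137, 150]
[[105, np.int64(196)], [108, np.int64(195)], [111, np.int64(201)], [114, np.int64(200)], [117, np.int64(199)], [120, np.int64(198)], [123, np.int64(197)], [126, np.int64(196)], [129, np.int64(196)], [132, np.int64(195)], [135, np.int64(194)], [138, np.int64(193)], [141, np.int64(192)], [144, np.int64(201)], [147, np.int64(200)]]
motor dir 90.33801108654762
```

Call:
drive_tool([
  {"x":-0.035,"y":0,"z":0.03,"spin":-0.055,"fingers":-1},
  {"x":-0.035,"y":0,"z":0.07,"spin":-0.055,"fingers":-1},
  {"x":-0.035,"y":0,"z":0.07,"spin":-0.055,"fingers":-1},
  {"x":-0.035,"y":0,"z":0.07,"spin":-0.055,"fingers":-1},
])

```text
time_s: 10.58
tcp_pos: [0.5324, 0.1857, 0.2612]
eef_rot: [-179.9, -0.0, -75.4]
contact_force: [-0.2, -0.4, -2.1]
gripper_width: 0.028
gripper_force: 60.0
```

Run:
```python
from h import *
s=sensors.get_state();w=cam('wrist');cv2.imwrite('pics/w6.png',w['pixels'][:,:,::-1])
np.save('w6.npy',dict(intrinsics=w['intrinsics'],R=w['R'],eye=w['eye']),allow_pickle=True)
print(s['tcp_pos'],s['eef_rot'])
```

```text
[0.53237059 0.18568029 0.26123508] [-1.79899815e+02 -1.38589540e-02 -7.54468375e+01]
```

View pics/w6.png

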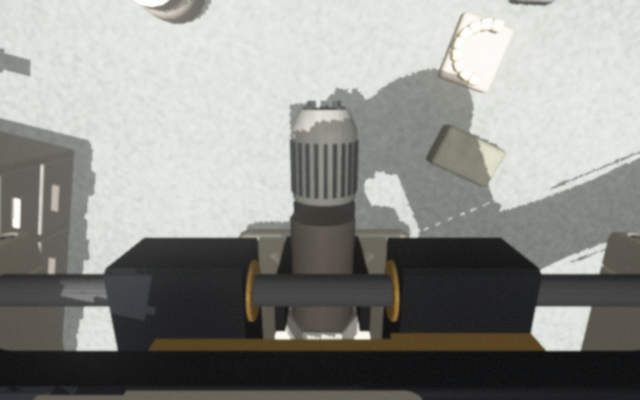

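The sleeve now stands upright in the image: cols 291–358, rows 142–203, jaw tips about (325,102). I'll refine the axis.

Run:
```python
from h import *
w=np.load('w6.npy',allow_pickle=True).item();s=sensors.get_state();Rt=rot(s['eef_rot'])
g=cv2.GaussianBlur(cv2.cvtColor(cv2.imread('pics/w6.png'),cv2.COLOR_BGR2GRAY),(1,5),0).astype(float)
T=lambda p,z:(Rt.T@(plane(w,p,z)-s['tcp_pos']))[:2]
def edge(y,a,b,rev):
    d=np.abs(np.diff(g[y,a:b])); i=np.argmax(d); wts=d[max(0,i-2):i+3]; return a+.5+max(0,i-2)+(wts*np.arange(len(wts))).sum()/wts.sum()
L=[];Rr=[]
for y in range(146,198):
    L.append(T((edge(y,284,299,0),y),.1425));Rr.append(T((edge(y,351,366,1),y),.1425))
for n,P in(('L',L),('R',Rr)):
    P=np.array(P);
    for _ in range(2):
        k=np.polyfit(P[:,0],P[:,1],1);e=np.abs(P[:,1]-np.polyval(k,P[:,0]));P=P[e<max(2*np.median(e),3e-4)]
    print(n,len(P),k,np.degrees(np.arctan(k[0])),e.mean())
print('tips',[T((325,y),.14) for y in(101,105)],'sleeve front top',T((325,142),.165),'rear',T((325,203),.165))
# held head centre column lateral check
for y in(240,250,260):print(y,edge(y,285,300,0),edge(y,348,362,0))
```

```text
L 37 [-0.0147407  -0.02267464] -0.8445185586626481 7.434657896072383e-05
R 35 [-0.00872383  0.02759624] -0.4998261556342655 3.344847944284337e-05
tips [array([0.07171108, 0.0028939 ]), array([0.06892656, 0.00290355])] sleeve front top [0.04547648 0.0027573 ] rear [0.00262223 0.00290593]
240 286.0128205128205 358.7153846153846
250 291.60714285714283 360.1
260 291.7068965517241 352.63157894736844
```

Call:
drive_tool([
  {"x":0.06,"y":0,"z":0,"spin":-0.012,"fingers":-1},
  {"x":0.12,"y":0,"z":0,"spin":-0.012,"fingers":-1},
  {"x":0.175,"y":0,"z":0,"spin":-0.012,"fingers":-1},
  {"x":0.1845,"y":0.0003,"z":0.03,"spin":-0.012,"fingers":-1},
  {"x":0.1845,"y":0.0003,"z":0.08,"spin":-0.012,"fingers":-1},
  {"x":0.1845,"y":0.0003,"z":0.113,"spin":-0.012,"fingers":-1},
  {"x":0.1845,"y":0.0003,"z":0.113,"spin":-0.012,"fingers":-1},
  {"x":0.1845,"y":0.0003,"z":0.113,"spin":-0.012,"fingers":-1},
  {"x":0.1845,"y":0.0003,"z":0.113,"spin":-0.012,"fingers":-1},
])

```text
time_s: 11.75
tcp_pos: [0.579, 0.0081, 0.1489]
eef_rot: [-179.8, -0.0, -74.7]
contact_force: [0.0, 0.0, -2.1]
gripper_width: 0.0277
gripper_force: 60.0
```

Run:
```python
from h import *
s=sensors.get_state();print(s['tcp_pos'],s['eef_rot'],s['contact_force'],s['moment'])
t=cam('top')['pixels'][160:235,190:290];d=cam('side')['pixels'][60:150,270:390];w=cam('wrist')['pixels'][140:380,160:480]
f=lambda i,h:cv2.resize(i,(int(i.shape[1]*h/i.shape[0]),h),interpolation=cv2.INTER_CUBIC)
A=np.hstack([f(t,290),f(d,290)]);B=f(w,290)
W=max(A.shape[1],B.shape[1])
I=np.vstack([np.pad(k,((0,0),(0,W-k.shape[1]),(0,0))) for k in(A,B)]);cv2.imwrite('pics/c7.png',I[:,:,::-1]);print(I.shape)
```

```text
[0.5789653  0.00808885 0.14887631] [-1.79785315e+02 -5.03561006e-03 -7.46845133e+01] [ 0.01435233  0.04983321 -2.13521149] [ 0.03236113 -0.01472356  0.04445103]
(580, 772, 3)
```

View pics/c7.png

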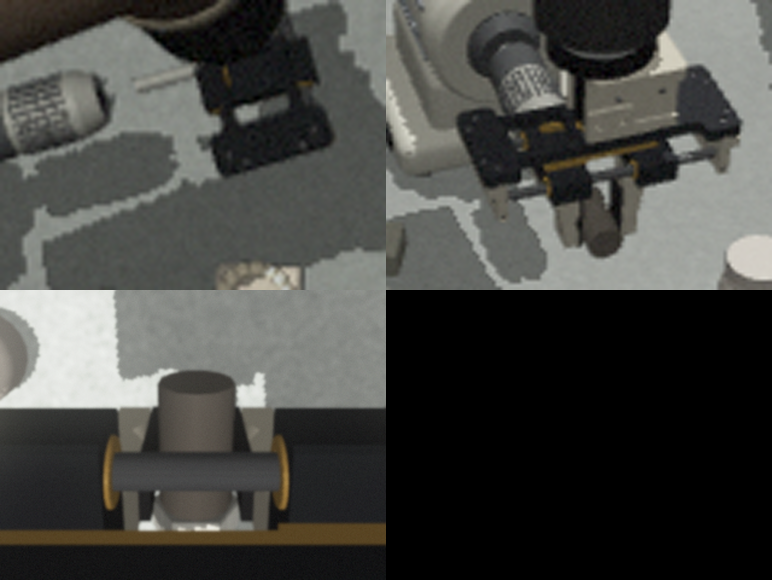

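The top crop shows the shank tip (137,86) in line with the mouth (105,94). The stone is level in the grip. I'll insert slowly.

Call:
drive_tool([
  {"x":-0.01,"y":0,"z":0.0005,"spin":0,"fingers":-1},
  {"x":-0.018,"y":0,"z":0.0005,"spin":0,"fingers":-1},
  {"x":-0.023,"y":0,"z":0.0005,"spin":0,"fingers":-1},
  {"x":-0.028,"y":0,"z":0.0005,"spin":0,"fingers":-1},
  {"x":-0.033,"y":0,"z":0.0005,"spin":0,"fingers":-1},
  {"x":-0.036,"y":0,"z":0.0005,"spin":0,"fingers":-1},
  {"x":-0.036,"y":0,"z":0.0005,"spin":0,"fingers":-1},
])

```text
time_s: 12.78
tcp_pos: [0.5681, 0.0426, 0.146]
eef_rot: [180.0, -0.0, -74.7]
contact_force: [-0.4, 0.0, -2.2]
gripper_width: 0.0275
gripper_force: 60.0
```

Call:
drive_tool([
  {"x":-0.005,"y":0,"z":0,"spin":0,"fingers":-1},
  {"x":-0.01,"y":0,"z":0,"spin":0,"fingers":-1},
  {"x":-0.015,"y":0,"z":0,"spin":0,"fingers":-1},
  {"x":-0.02,"y":0,"z":0,"spin":0,"fingers":-1},
  {"x":-0.024,"y":0,"z":0,"spin":0,"fingers":-1},
  {"x":-0.026,"y":0,"z":0,"spin":0,"fingers":-1},
  {"x":-0.026,"y":0,"z":0,"spin":0,"fingers":-1},
])

```text
time_s: 13.65
tcp_pos: [0.5612, 0.0676, 0.1461]
eef_rot: [-180.0, -0.0, -74.7]
contact_force: [0.5, 0.5, -2.2]
gripper_width: 0.0275
gripper_force: 60.0
```

Call:
drive_tool([
  {"x":-0.002,"y":0,"z":-0.001,"spin":0,"fingers":-1},
  {"x":-0.004,"y":0,"z":-0.001,"spin":0,"fingers":-1},
  {"x":-0.006,"y":0,"z":-0.001,"spin":0,"fingers":-1},
  {"x":-0.008,"y":0,"z":-0.001,"spin":0,"fingers":-1},
  {"x":-0.008,"y":0,"z":-0.001,"spin":0,"fingers":-1},
])

```text
time_s: 14.28
tcp_pos: [0.56, 0.0696, 0.1478]
eef_rot: [179.9, -0.4, -74.7]
contact_force: [10.6, -28.9, -2.5]
gripper_width: 0.0275
gripper_force: 60.1
```

```bash
cat > prof.py <<'E'
from h import *
P=np.array([.5477,.1194,.14]);D=np.array([-.264,.9645,0]);N=np.array([.9645,.264,0])
def prof(c,img,z=.145):
    g=cv2.cvtColor(img,cv2.COLOR_RGB2GRAY).astype(np.float32);out=[]
    for s in np.arange(-70,50,3):
        q=proj(c,P+D*s/1000+[0,0,z-.14]);out.append(int(cv2.getRectSubPix(g,(1,1),tuple(map(float,q)))[0,0]))
    return out
E
python3 - <<'E'
from prof import *
print(np.arange(-70,50,3).tolist())
for n in('top','side'):
    c=cam(n);print(n,prof(c,c['pixels']),'\n before',prof(c,cv2.imread(f'pics/{n}0.png')[:,:,::-1]))
print(sensors.get_state()['tcp_pos'],sensors.get_state()['contact_force'])
E
```

```text
[-70, -67, -64, -61, -58, -55, -52, -49, -46, -43, -40, -37, -34, -31, -28, -25, -22, -19, -16, -13, -10, -7, -4, -1, 2, 5, 8, 11, 14, 17, 20, 23, 26, 29, 32, 35, 38, 41, 44, 47]
top [31, 34, 27, 20, 25, 22, 21, 22, 19, 21, 14, 11, 13, 11, 7, 14, 13, 10, 14, 13, 12, 4, 11, 12, 11, 57, 98, 121, 123, 122, 126, 143, 143, 122, 106, 103, 101, 109, 96, 98] 
 before [116, 112, 112, 113, 112, 113, 110, 113, 116, 113, 114, 113, 111, 111, 111, 111, 112, 112, 113, 114, 110, 94, 85, 48, 7, 51, 100, 105, 104, 107, 109, 122, 123, 102, 89, 87, 85, 92, 84, 84]
side [48, 50, 65, 68, 67, 70, 68, 69, 71, 68, 68, 70, 69, 68, 66, 64, 49, 28, 22, 14, 4, 19, 20, 20, 14, 21, 27, 30, 28, 28, 30, 49, 70, 72, 62, 44, 28, 20, 17, 24] 
 before [156, 156, 155, 154, 157, 157, 157, 156, 155, 155, 146, 115, 98, 96, 94, 92, 81, 65, 36, 24, 15, 10, 14, 16, 12, 12, 19, 39, 66, 103, 145, 154, 154, 154, 154, 153, 153, 154, 154, 132]
[0.55995446 0.06957765 0.14778291] [  9.43966454 -28.14201475  -2.69857169]
```

Contact with the bore floor: 31 N along the axis after about 64 mm of free travel, and the jaw tips in the top profile put the depth at about 44 mm. I'll relax, release and lift.

Call:
drive_tool([
  {"x":0.005,"y":0,"z":0,"spin":0,"fingers":-1},
  {"x":0.005,"y":0,"z":0,"spin":0,"fingers":-1},
  {"x":0.005,"y":0,"z":0,"spin":0,"fingers":1},
  {"x":0.005,"y":0,"z":0,"spin":0,"fingers":1},
  {"x":0.005,"y":0,"z":0,"spin":0,"fingers":1},
  {"x":0.005,"y":0,"z":0,"spin":0,"fingers":1},
  {"x":0.005,"y":0,"z":-0.04,"spin":0,"fingers":1},
  {"x":0.005,"y":0,"z":-0.09,"spin":0,"fingers":1},
  {"x":0.005,"y":0,"z":-0.1,"spin":0,"fingers":1},
  {"x":0.005,"y":0,"z":-0.1,"spin":0,"fingers":1},
])

```text
time_s: 15.62
tcp_pos: [0.5606, 0.0707, 0.2476]
eef_rot: [-179.9, 0.0, -74.7]
contact_force: [0.4, 0.8, -0.9]
gripper_width: 0.0873
gripper_force: 0.0
```

Run:
```python
from prof import *
s=sensors.get_state();Rt=rot(s['eef_rot']);print(s['tcp_pos'],s['eef_rot'],s['contact_force'],s['gripper_width'])
for X in(-.017,):
    q=P+D*.043+N*X; q[2]=.157; print('to start stroke',Rt.T@(q-s['tcp_pos']))
```

```text
[0.56060094 0.07069868 0.247608  ] [-1.79909092e+02  3.34028049e-02 -7.46997582e+01] [ 0.43504157  0.80685779 -0.86388704] 0.08726325778713293
to start stroke [-0.09332338  0.01674171  0.09063597]
```

Call:
drive_tool([
  {"x":-0.06,"y":0.003,"z":0,"spin":0,"fingers":1},
  {"x":-0.093,"y":0.006,"z":0,"spin":0,"fingers":1},
  {"x":-0.093,"y":0.006,"z":0.05,"spin":0,"fingers":1},
  {"x":-0.093,"y":0.006,"z":0.09,"spin":0,"fingers":1},
  {"x":-0.093,"y":0.014,"z":0.09,"spin":0,"fingers":1},
  {"x":-0.093,"y":0.02,"z":0.09,"spin":0,"fingers":1},
  {"x":-0.093,"y":0.024,"z":0.09,"spin":0,"fingers":1},
  {"x":-0.093,"y":0.024,"z":0.09,"spin":0,"fingers":1},
], newtons=60)

```text
time_s: 16.62
tcp_pos: [0.5188, 0.1558, 0.1609]
eef_rot: [-179.2, 0.1, -74.6]
contact_force: [19.4, -0.5, -5.7]
gripper_width: 0.0874
gripper_force: 9.1
```

Call:
drive_tool([
  {"x":0,"y":0.003,"z":0.0,"spin":0,"fingers":1},
  {"x":0,"y":0.003,"z":0.005,"spin":0,"fingers":1},
  {"x":0,"y":0.003,"z":0.01,"spin":0,"fingers":1},
  {"x":0,"y":0.003,"z":0.015,"spin":0,"fingers":1},
])

```text
time_s: 17.12
tcp_pos: [0.5187, 0.1575, 0.1492]
eef_rot: [-178.8, 0.2, -74.5]
contact_force: [16.1, 4.9, 11.9]
gripper_width: 0.0875
gripper_force: 7.9
```

Call:
drive_tool([
  {"x":0,"y":0.006,"z":0.004,"spin":0,"fingers":1},
  {"x":0,"y":0.006,"z":0.008,"spin":0,"fingers":1},
  {"x":0,"y":0.006,"z":0.012,"spin":0,"fingers":1},
  {"x":0,"y":0.006,"z":0.016,"spin":0,"fingers":1},
  {"x":0,"y":0.006,"z":0.02,"spin":0,"fingers":1},
])

```text
time_s: 17.75
tcp_pos: [0.5189, 0.1578, 0.1325]
eef_rot: [-178.1, 0.2, -74.4]
contact_force: [29.7, -0.5, 18.5]
gripper_width: 0.0877
gripper_force: 15.1
```

Call:
drive_tool([
  {"x":0,"y":0,"z":0,"spin":0,"fingers":1},
  {"x":0,"y":-0.033,"z":0,"spin":0,"fingers":1},
  {"x":0,"y":-0.05,"z":0,"spin":0,"fingers":1},
  {"x":0,"y":-0.06,"z":0,"spin":0,"fingers":1},
  {"x":0,"y":-0.065,"z":0,"spin":0,"fingers":1},
  {"x":0,"y":-0.065,"z":0,"spin":0,"fingers":1},
])

```text
time_s: 18.5
tcp_pos: [0.5561, 0.1652, 0.1185]
eef_rot: [178.8, -0.1, -74.9]
contact_force: [-32.4, 2.7, 7.8]
gripper_width: 0.0879
gripper_force: 15.4
```

Call:
drive_tool([
  {"x":0,"y":0,"z":-0.004,"spin":0,"fingers":1},
  {"x":0,"y":0,"z":-0.009,"spin":0,"fingers":1},
  {"x":0,"y":0,"z":-0.014,"spin":0,"fingers":1},
  {"x":0,"y":0,"z":-0.019,"spin":0,"fingers":1},
  {"x":0,"y":0,"z":-0.024,"spin":0,"fingers":1},
  {"x":0,"y":0,"z":-0.029,"spin":0,"fingers":1},
  {"x":0,"y":0,"z":-0.034,"spin":0,"fingers":1},
  {"x":0,"y":0,"z":-0.038,"spin":0,"fingers":1},
  {"x":0,"y":0,"z":-0.038,"spin":0,"fingers":1},
])

```text
time_s: 19.62
tcp_pos: [0.557, 0.1644, 0.1547]
eef_rot: [178.8, -0.1, -74.9]
contact_force: [-20.4, -4.0, -8.5]
gripper_width: 0.0876
gripper_force: 10.4
```

Run:
```python
from prof import *
s=sensors.get_state();print(s['tcp_pos'],s['contact_force'],s['gripper_width'])
for n in('top','side'):
    c=cam(n);cv2.imwrite(f'pics/{n}_a.png',c['pixels'][:,:,::-1])
    g=cv2.cvtColor(c['pixels'],cv2.COLOR_RGB2GRAY)
    for sx in(-20,-35,-60):   # vertical profile through head on axis
        q=[proj(c,P+D*sx/1000+[0,0,z]) for z in(.0,)][0]
        x,y=map(int,np.round(q));print(n,sx,(x,y),'col',g[y-14:y+16:2,x].tolist(),'row',g[y,x-14:x+16:2].tolist())
```

```text
[0.55703358 0.1643759  0.15473701] [-20.41987815  -4.01939215  -8.51033118] 0.08761525389198384
top -20 (224, 183) col [79, 72, 74, 74, 92, 103, 117, 92, 88, 57, 57, 76, 78, 75, 77] row [72, 71, 57, 46, 71, 68, 90, 92, 95, 89, 85, 79, 74, 69, 64]
top -35 (229, 181) col [125, 126, 131, 126, 97, 85, 80, 92, 85, 63, 38, 75, 77, 74, 77] row [30, 60, 72, 74, 88, 143, 93, 92, 98, 96, 97, 91, 85, 81, 79]
top -60 (238, 179) col [130, 128, 127, 129, 130, 82, 81, 100, 88, 64, 56, 124, 127, 130, 96] row [103, 70, 80, 82, 87, 90, 97, 100, 106, 100, 92, 130, 127, 130, 130]
side -20 (322, 107) col [100, 98, 69, 30, 57, 109, 131, 108, 104, 99, 92, 84, 78, 69, 93] row [84, 78, 77, 86, 85, 80, 91, 108, 115, 111, 71, 103, 104, 158, 157]
side -35 (324, 110) col [82, 67, 35, 113, 146, 114, 113, 114, 113, 108, 101, 97, 70, 51, 51] row [103, 102, 101, 94, 57, 81, 102, 114, 116, 107, 149, 157, 156, 158, 156]
side -60 (327, 116) col [88, 123, 94, 107, 111, 114, 116, 115, 91, 52, 49, 46, 66, 96, 99] row [161, 158, 159, 157, 69, 90, 108, 115, 114, 92, 161, 161, 159, 156, 157]
```

```bash
cat > headchk.py <<'E'
from prof import *
def run(c=None):
    c=c or cam('side');g=cv2.cvtColor(c['pixels'],cv2.COLOR_RGB2GRAY)
    for s0 in(-2,-5):
        for z in(.14,.125):
            print(s0,z,'end centre',proj(c,P+D*(s0-72)/1000+[0,0,z-.14]).round(1),'bottom',proj(c,P+D*(s0-72)/1000+[0,0,z-.1545]).round(1),'top',proj(c,P+D*(s0-72)/1000+[0,0,z-.1255]).round(1))
    m=(g[100:150,310:345]<62).astype(np.uint8)
    n,l,st,ce=cv2.connectedComponentsWithStats(m)
    for i in range(1,n):
        if st[i,4]>12:print('dark blob',st[i]+[310,100,0,0,0],(ce[i]+[310,100]).round(1))
if __name__=='__main__':run()
E
python3 headchk.py
```

```text
-2 0.14 end centre [328.9 119.3] bottom [328.8 123.7] top [329.  114.7]
-2 0.125 end centre [328.8 123.9] bottom [328.7 128.3] top [328.9 119.4]
-5 0.14 end centre [329.3 120. ] bottom [329.2 124.5] top [329.3 115.4]
-5 0.125 end centre [329.2 124.6] bottom [329.1 129. ] top [329.3 120.2]
dark blob [316 100  10   5  22] [319.  101.1]
dark blob [324 119   9   7  53] [327.9 121.9]
```

Call:
drive_tool([
  {"x":0,"y":0.03,"z":-0.004,"spin":0,"fingers":1},
  {"x":0,"y":0.052,"z":-0.004,"spin":0,"fingers":1},
  {"x":0,"y":0.062,"z":-0.004,"spin":0,"fingers":1},
  {"x":0,"y":0.066,"z":-0.004,"spin":0,"fingers":1},
  {"x":0,"y":0.068,"z":-0.002,"spin":0,"fingers":1},
  {"x":0,"y":0.068,"z":0.003,"spin":0,"fingers":1},
  {"x":0,"y":0.068,"z":0.008,"spin":0,"fingers":1},
  {"x":0,"y":0.068,"z":0.013,"spin":0,"fingers":1},
])

```text
time_s: 20.78
tcp_pos: [0.518, 0.1559, 0.159]
eef_rot: [-177.9, 0.1, -74.4]
contact_force: [37.7, -10.7, 25.8]
gripper_width: 0.0878
gripper_force: 18.3
```

Call:
drive_tool([
  {"x":0,"y":0,"z":0.005,"spin":0,"fingers":1},
  {"x":0,"y":0,"z":0.01,"spin":0,"fingers":1},
  {"x":0,"y":0,"z":0.015,"spin":0,"fingers":1},
])

```text
time_s: 21.15
tcp_pos: [0.5187, 0.1566, 0.1437]
eef_rot: [-177.8, 0.2, -74.4]
contact_force: [38.7, -7.0, 26.8]
gripper_width: 0.0877
gripper_force: 17.6
```

Call:
drive_tool([
  {"x":0,"y":-0.035,"z":0.0,"spin":0,"fingers":1},
  {"x":0,"y":-0.055,"z":0.0,"spin":0,"fingers":1},
  {"x":0,"y":-0.065,"z":0.0,"spin":0,"fingers":1},
  {"x":0,"y":-0.07,"z":-0.002,"spin":0,"fingers":1},
  {"x":0,"y":-0.07,"z":-0.006,"spin":0,"fingers":1},
  {"x":0,"y":-0.07,"z":-0.01,"spin":0,"fingers":1},
  {"x":0,"y":-0.07,"z":-0.014,"spin":0,"fingers":1},
])

```text
time_s: 22.02
tcp_pos: [0.5567, 0.1642, 0.1387]
eef_rot: [178.5, -0.1, -75.0]
contact_force: [-23.2, -4.0, -17.5]
gripper_width: 0.0876
gripper_force: 11.4
```

Call:
drive_tool([
  {"x":0,"y":0,"z":-0.004,"spin":0,"fingers":1},
  {"x":0,"y":0,"z":-0.009,"spin":0,"fingers":1},
  {"x":0,"y":0,"z":-0.014,"spin":0,"fingers":1},
])

```text
time_s: 22.4
tcp_pos: [0.5571, 0.1642, 0.1528]
eef_rot: [178.5, -0.1, -74.9]
contact_force: [-21.8, -4.6, -17.4]
gripper_width: 0.0873
gripper_force: 11.0
```

Call:
drive_tool([
  {"x":0,"y":0.035,"z":0,"spin":0,"fingers":1},
  {"x":0,"y":0.035,"z":-0.05,"spin":0,"fingers":1},
  {"x":0,"y":0.035,"z":-0.1,"spin":0,"fingers":0},
  {"x":0.05,"y":0.035,"z":-0.1,"spin":0,"fingers":-1},
  {"x":0.098,"y":0.035,"z":-0.1,"spin":0,"fingers":-1},
  {"x":0.098,"y":0.035,"z":-0.08,"spin":0,"fingers":-1},
  {"x":0.098,"y":0.035,"z":-0.06,"spin":0,"fingers":-1},
  {"x":0.098,"y":0.035,"z":-0.06,"spin":0,"fingers":-1},
])

```text
time_s: 23.4
tcp_pos: [0.5594, 0.0647, 0.2189]
eef_rot: [179.8, -0.0, -74.7]
contact_force: [-0.5, -0.1, -0.1]
gripper_width: 0.0332
gripper_force: 0.0
```

Run:
```python
from headchk import *
s=sensors.get_state();Rt=rot(s['eef_rot']);print(s['tcp_pos'],s['eef_rot'],s['contact_force'],s['gripper_width'])
q=P+D*-.052;q[2]=.1545+.019;print('head top touch',Rt.T@(q-s['tcp_pos']))
run()
t=cam('top');w=cam('wrist');cv2.imwrite('pics/w8.png',w['pixels'][:,:,::-1])
g=cv2.cvtColor(w['pixels'],cv2.COLOR_RGB2GRAY);print(g[100:280:6,321].tolist())
for y in range(150,250,14):print(y,g[y,270:376:5].tolist())
```

```text
[0.5594462  0.06469817 0.21890319] [ 1.79801165e+02 -1.70225439e-02 -7.47343063e+01] [-0.48065596 -0.10258898 -0.10470165] 0.03315335347299082
head top touch [-0.00387905 -0.00326683  0.04539098]
-2 0.14 end centre [328.9 119.3] bottom [328.8 123.7] top [329.  114.7]
-2 0.125 end centre [328.8 123.9] bottom [328.7 128.3] top [328.9 119.4]
-5 0.14 end centre [329.3 120. ] bottom [329.2 124.5] top [329.3 115.4]
-5 0.125 end centre [329.2 124.6] bottom [329.1 129. ] top [329.3 120.2]
dark blob [316 100   4   5  13] [317.1 101.8]
dark blob [319 108  16  16  91] [327.  117.5]
[220, 214, 209, 169, 131, 134, 133, 133, 133, 130, 123, 127, 130, 61, 68, 97, 98, 95, 95, 94, 94, 93, 91, 88, 91, 88, 87, 137, 229, 127]
150 [222, 222, 181, 132, 130, 133, 135, 131, 132, 132, 133, 130, 126, 127, 123, 126, 122, 127, 124, 126, 125, 126]
164 [218, 221, 189, 134, 131, 133, 127, 125, 130, 124, 121, 126, 123, 125, 125, 126, 127, 126, 125, 126, 121, 123]
178 [217, 216, 190, 129, 128, 132, 112, 79, 66, 65, 63, 63, 63, 81, 112, 131, 123, 124, 147, 136, 127, 125]
192 [215, 215, 211, 216, 205, 211, 76, 79, 83, 90, 96, 93, 86, 80, 70, 127, 127, 125, 192, 211, 215, 214]
206 [215, 215, 215, 213, 210, 216, 76, 80, 87, 91, 97, 91, 85, 77, 72, 131, 208, 213, 212, 215, 212, 213]
220 [210, 215, 208, 209, 211, 212, 78, 81, 83, 89, 93, 88, 82, 78, 72, 124, 128, 124, 129, 212, 219, 212]
234 [211, 208, 208, 203, 200, 207, 74, 81, 83, 89, 91, 85, 81, 73, 77, 123, 122, 122, 123, 175, 218, 212]
248 [99, 99, 101, 71, 44, 99, 70, 77, 84, 84, 89, 80, 79, 70, 80, 124, 44, 33, 82, 99, 94, 96]
```

Call:
drive_tool([
  {"x":-0.004,"y":-0.003,"z":0,"spin":0,"fingers":-1},
  {"x":-0.004,"y":-0.003,"z":0.02,"spin":0,"fingers":-1},
  {"x":-0.004,"y":-0.003,"z":0.035,"spin":0,"fingers":-1},
  {"x":-0.004,"y":-0.003,"z":0.041,"spin":0,"fingers":-1},
  {"x":-0.004,"y":-0.003,"z":0.044,"spin":0,"fingers":-1},
  {"x":-0.004,"y":-0.003,"z":0.047,"spin":0,"fingers":-1},
  {"x":-0.004,"y":-0.003,"z":0.048,"spin":0,"fingers":-1},
])

```text
time_s: 24.42
tcp_pos: [0.5631, 0.07, 0.1727]
eef_rot: [-179.9, -0.0, -74.7]
contact_force: [-0.5, -0.0, 3.9]
gripper_width: 0.0004
gripper_force: 2.4
```

Run:
```python
from prof import *
c=cams.capture('wrist');T=np.array(c['T_tool_cam']);Rt=rot([179.80,-.017,-74.734])
w=dict(intrinsics=c['intrinsics'],R=Rt@T[:3,:3],eye=Rt@T[:3,3]+[.5594462,.06469817,.21890319])
g=cv2.cvtColor(cv2.imread('pics/w8.png'),cv2.COLOR_BGR2GRAY);print(g[170:196,321].tolist())
for y,z in((187,.1545),(188,.1545),(189,.1545),(176,.1255),(177,.1255)):
    q=plane(w,(321,y),z)-P;print(y,'s',q@D*1000,'lat',q@N*1000)
# lateral: head edges
for y in(192,220):
    r=g[y].astype(int);l=290+np.argmax(-np.diff(r[290:306]));h=334+np.argmax(np.diff(r[334:350]))
    for z in(.145,):
        a=plane(w,(l+.5,y),z)-P;b=plane(w,(h+.5,y),z)-P;print(y,l,h,'s',a@D*1e3,'lat mid',(a+b)@N*500,'width',(b-a)@N*1e3)
```

```text
[131, 129, 130, 131, 127, 113, 92, 69, 61, 60, 59, 64, 60, 63, 68, 78, 88, 97, 98, 99, 97, 98, 95, 98, 97, 96]
187 s -78.06566306366994 lat -3.2270069776652632
188 s -77.44313686286547 lat -3.2267873349593708
189 s -76.81959313147391 lat -3.2265673332435036
176 s -78.3326203979839 lat -3.2479256151003426
177 s -77.63443590383253 lat -3.2476792782694655
192 298 341 s -72.35605671074791 lat mid -2.601783768351713 width -27.224115598834818
220 298 341 s -53.55444150575857 lat mid -2.5804312342380187 width -27.863268605849747
```

The probe touches the head's top at z = 0.154, so the stone is already straight (0.1545 expected). Its end face reads about 2 mm further out than when home, so I'll push it axially with closed fingers before the final tightening.

Call:
drive_tool([
  {"x":0,"y":0.004,"z":-0.03,"spin":0,"fingers":-1},
  {"x":0.05,"y":0.004,"z":-0.03,"spin":0,"fingers":-1},
  {"x":0.06,"y":0.004,"z":-0.01,"spin":0,"fingers":-1},
  {"x":0.06,"y":0.004,"z":0.022,"spin":0,"fingers":-1},
  {"x":0.06,"y":0.004,"z":0.022,"spin":0,"fingers":-1},
  {"x":0.048,"y":0.004,"z":0.022,"spin":0,"fingers":-1},
  {"x":0.041,"y":0.004,"z":0.022,"spin":0,"fingers":-1},
  {"x":0.036,"y":0.004,"z":0.022,"spin":0,"fingers":-1},
  {"x":0.034,"y":0.004,"z":0.022,"spin":0,"fingers":-1},
])

```text
time_s: 25.6
tcp_pos: [0.5692, 0.0332, 0.152]
eef_rot: [-179.9, -0.3, -74.6]
contact_force: [11.7, -28.2, -0.7]
gripper_width: 0.0005
gripper_force: 14.7
```

Call:
drive_tool([
  {"x":-0.002,"y":0,"z":0,"spin":0,"fingers":-1},
  {"x":-0.004,"y":0,"z":0,"spin":0,"fingers":-1},
  {"x":-0.005,"y":0,"z":0,"spin":0,"fingers":-1},
  {"x":-0.005,"y":0,"z":0,"spin":0,"fingers":-1},
])

```text
time_s: 26.1
tcp_pos: [0.5687, 0.0343, 0.1527]
eef_rot: [-180.0, -0.6, -74.7]
contact_force: [14.3, -39.6, 1.7]
gripper_width: 0.0001
gripper_force: 20.5
```

Call:
drive_tool([
  {"x":0.02,"y":0,"z":0,"spin":0,"fingers":-1},
  {"x":0.02,"y":0,"z":-0.06,"spin":0,"fingers":-1},
  {"x":0,"y":0,"z":-0.1,"spin":0,"fingers":1},
  {"x":-0.06,"y":0,"z":-0.1,"spin":0,"fingers":1},
  {"x":-0.123,"y":0,"z":-0.1,"spin":0,"fingers":1},
  {"x":-0.123,"y":0,"z":-0.1,"spin":0,"fingers":1},
  {"x":-0.123,"y":0,"z":-0.06,"spin":0,"fingers":1},
  {"x":-0.123,"y":0,"z":-0.008,"spin":0,"fingers":1},
  {"x":-0.123,"y":0,"z":-0.008,"spin":0,"fingers":1},
])

```text
time_s: 27.22
tcp_pos: [0.5329, 0.1589, 0.1555]
eef_rot: [179.8, -0.1, -74.7]
contact_force: [-0.3, -0.4, 0.8]
gripper_width: 0.0647
gripper_force: 0.0
```

Call:
drive_tool([
  {"x":0,"y":0.016,"z":0,"spin":0,"fingers":1},
  {"x":0,"y":0.026,"z":0,"spin":0,"fingers":1},
  {"x":0,"y":0.034,"z":0,"spin":0,"fingers":1},
  {"x":0,"y":0.039,"z":0,"spin":0,"fingers":1},
  {"x":0,"y":0.039,"z":0,"spin":0,"fingers":1},
])

```text
time_s: 27.85
tcp_pos: [0.5136, 0.1545, 0.1701]
eef_rot: [-177.8, 0.1, -74.5]
contact_force: [42.5, -9.6, 16.2]
gripper_width: 0.0874
gripper_force: 20.7
```

Call:
drive_tool([
  {"x":0,"y":-0.035,"z":0,"spin":0,"fingers":1},
  {"x":0,"y":-0.035,"z":0.01,"spin":0,"fingers":1},
  {"x":0,"y":-0.02,"z":0.01,"spin":0,"fingers":1},
  {"x":0,"y":-0.01,"z":0.01,"spin":0,"fingers":1},
  {"x":0,"y":-0.003,"z":0.01,"spin":0,"fingers":1},
  {"x":0,"y":0.002,"z":0.01,"spin":0,"fingers":1},
  {"x":0,"y":0.002,"z":0.01,"spin":0,"fingers":1},
])

```text
time_s: 28.72
tcp_pos: [0.517, 0.1553, 0.1611]
eef_rot: [-177.2, 0.1, -74.4]
contact_force: [71.4, -15.8, 5.6]
gripper_width: 0.0877
gripper_force: 32.7
```

Call:
drive_tool([
  {"x":0,"y":0,"z":0.005,"spin":0,"fingers":1},
  {"x":0,"y":0,"z":0.01,"spin":0,"fingers":1},
  {"x":0,"y":0,"z":0.015,"spin":0,"fingers":1},
  {"x":0,"y":0,"z":0.02,"spin":0,"fingers":1},
])

```text
time_s: 29.22
tcp_pos: [0.5186, 0.1556, 0.1435]
eef_rot: [-177.0, 0.1, -74.3]
contact_force: [69.2, -21.7, 24.6]
gripper_width: 0.0874
gripper_force: 31.3
```

Call:
drive_tool([
  {"x":0,"y":-0.035,"z":-0.003,"spin":0,"fingers":1},
  {"x":0,"y":-0.055,"z":-0.003,"spin":0,"fingers":1},
  {"x":0,"y":-0.067,"z":-0.003,"spin":0,"fingers":1},
  {"x":0,"y":-0.077,"z":-0.003,"spin":0,"fingers":1},
  {"x":0,"y":-0.084,"z":-0.003,"spin":0,"fingers":1},
  {"x":0,"y":-0.084,"z":-0.003,"spin":0,"fingers":1},
])

```text
time_s: 29.98
tcp_pos: [0.5563, 0.1649, 0.1241]
eef_rot: [177.9, -0.1, -75.0]
contact_force: [-53.9, 1.7, 10.8]
gripper_width: 0.0873
gripper_force: 25.7
```

Call:
drive_tool([
  {"x":0,"y":-0.004,"z":-0.005,"spin":0,"fingers":1},
  {"x":0,"y":-0.004,"z":-0.01,"spin":0,"fingers":1},
  {"x":0,"y":-0.004,"z":-0.015,"spin":0,"fingers":1},
  {"x":0,"y":-0.004,"z":-0.02,"spin":0,"fingers":1},
  {"x":0,"y":-0.004,"z":-0.025,"spin":0,"fingers":1},
])

```text
time_s: 30.6
tcp_pos: [0.557, 0.1651, 0.1437]
eef_rot: [177.4, -0.1, -75.1]
contact_force: [-48.4, 0.2, -23.0]
gripper_width: 0.0876
gripper_force: 22.7
```

Call:
drive_tool([
  {"x":0,"y":0,"z":-0.004,"spin":0,"fingers":1},
  {"x":0,"y":0,"z":-0.008,"spin":0,"fingers":1},
])

```text
time_s: 30.85
tcp_pos: [0.5573, 0.1652, 0.1511]
eef_rot: [177.4, -0.1, -75.1]
contact_force: [-45.6, -0.7, -27.8]
gripper_width: 0.0878
gripper_force: 21.4
```

Call:
drive_tool([
  {"x":0,"y":0.05,"z":0.006,"spin":0,"fingers":1},
  {"x":0,"y":0.065,"z":0.01,"spin":0,"fingers":1},
  {"x":0,"y":0.076,"z":0.01,"spin":0,"fingers":1},
  {"x":0,"y":0.085,"z":0.01,"spin":0,"fingers":1},
  {"x":0,"y":0.09,"z":0.01,"spin":0,"fingers":1},
  {"x":0,"y":0.09,"z":0.01,"spin":0,"fingers":1},
])

```text
time_s: 31.6
tcp_pos: [0.5142, 0.1544, 0.1681]
eef_rot: [-177.3, 0.1, -74.4]
contact_force: [58.0, -16.4, 20.8]
gripper_width: 0.0879
gripper_force: 28.1
```

Call:
drive_tool([
  {"x":0,"y":0,"z":0.005,"spin":0,"fingers":1},
  {"x":0,"y":0,"z":0.01,"spin":0,"fingers":1},
  {"x":0,"y":0,"z":0.015,"spin":0,"fingers":1},
  {"x":0,"y":0,"z":0.018,"spin":0,"fingers":1},
])

```text
time_s: 32.1
tcp_pos: [0.5182, 0.1552, 0.1528]
eef_rot: [-176.8, 0.1, -74.3]
contact_force: [67.9, -23.3, 28.9]
gripper_width: 0.0877
gripper_force: 30.7
```

Call:
drive_tool([
  {"x":0,"y":0,"z":0.004,"spin":0,"fingers":1},
  {"x":0,"y":0,"z":0.008,"spin":0,"fingers":1},
  {"x":0,"y":0,"z":0.011,"spin":0,"fingers":1},
  {"x":0,"y":0,"z":0.011,"spin":0,"fingers":1},
])

```text
time_s: 32.6
tcp_pos: [0.5187, 0.1558, 0.1419]
eef_rot: [-176.8, 0.1, -74.3]
contact_force: [68.7, -23.3, 30.3]
gripper_width: 0.0879
gripper_force: 31.0
```

Holding still, the sleeve resists 0.75 N·m, well above its 0.2 N·m friction, so the jaws are tight. I'll release and probe the head for straightness and firmness.

Call:
drive_tool([
  {"x":0,"y":-0.02,"z":-0.02,"spin":0,"fingers":1},
  {"x":0,"y":-0.042,"z":-0.03,"spin":0,"fingers":1},
  {"x":0,"y":-0.042,"z":-0.08,"spin":0,"fingers":1},
  {"x":0,"y":-0.042,"z":-0.13,"spin":0,"fingers":-1},
  {"x":0.05,"y":-0.042,"z":-0.13,"spin":0,"fingers":-1},
  {"x":0.095,"y":-0.042,"z":-0.13,"spin":0,"fingers":-1},
  {"x":0.095,"y":-0.042,"z":-0.1,"spin":0,"fingers":-1},
  {"x":0.095,"y":-0.042,"z":-0.1,"spin":0,"fingers":-1},
])

```text
time_s: 33.6
tcp_pos: [0.5561, 0.0667, 0.2236]
eef_rot: [179.8, -0.0, -74.8]
contact_force: [0.1, 0.6, 0.6]
gripper_width: 0.0431
gripper_force: 0.0
```

Run:
```python
from headchk import *
s=sensors.get_state();w=cam('wrist');cv2.imwrite('pics/w9.png',w['pixels'][:,:,::-1])
Rt=rot(s['eef_rot']);print(s['tcp_pos'],s['eef_rot'],s['contact_force'],s['gripper_width'])
g=cv2.cvtColor(w['pixels'],cv2.COLOR_RGB2GRAY).astype(int)
q=proj(w,P+D*-.078-N*.0026+[0,0,.0145]);print('predicted top edge px',q)
x=int(q[0]);col=g[int(q[1])-25:int(q[1])+15,x];print(int(q[1])-25,col.tolist())
run()
q=P+D*-.052-N*.0026;q[2]=.1545+.019;print('head top touch',Rt.T@(q-s['tcp_pos']))
for y in(int(q[1]*0)+195,205,215,225,235):
    r=g[y];print(y,r[280:365:4].tolist())
```

```text
[0.55606304 0.06674595 0.22361573] [ 1.79772232e+02 -4.51465300e-03 -7.47584494e+01] [0.1361489  0.59028267 0.64747598] 0.04313281118379237
predicted top edge px [315.45063311 180.64609291]
155 [123, 124, 123, 119, 118, 117, 119, 121, 123, 125, 123, 127, 127, 124, 123, 113, 90, 70, 61, 61, 60, 62, 60, 61, 70, 83, 92, 94, 94, 94, 92, 94, 94, 93, 95, 93, 95, 92, 93, 91]
-2 0.14 end centre [328.9 119.3] bottom [328.8 123.7] top [329.  114.7]
-2 0.125 end centre [328.8 123.9] bottom [328.7 128.3] top [328.9 119.4]
-5 0.14 end centre [329.3 120. ] bottom [329.2 124.5] top [329.3 115.4]
-5 0.125 end centre [329.2 124.6] bottom [329.1 129. ] top [329.3 120.2]
dark blob [316 100   4   5  13] [317.1 101.8]
dark blob [319 108  16  16  98] [327.4 117.2]
head top touch [-0.00100266 -0.00343275  0.0501024 ]
195 [214, 213, 199, 90, 74, 81, 84, 90, 97, 90, 87, 80, 78, 66, 118, 124, 174, 203, 209, 207, 206, 202]
205 [207, 206, 205, 96, 79, 80, 88, 91, 91, 90, 83, 81, 75, 68, 118, 125, 141, 200, 209, 210, 211, 208]
215 [204, 212, 207, 102, 76, 81, 84, 91, 92, 90, 85, 83, 76, 65, 125, 121, 124, 126, 126, 144, 208, 213]
225 [206, 212, 205, 104, 78, 80, 84, 88, 90, 87, 85, 80, 74, 66, 117, 115, 122, 117, 119, 125, 191, 211]
235 [204, 202, 209, 116, 74, 81, 83, 87, 87, 85, 80, 76, 73, 66, 123, 121, 122, 121, 123, 119, 166, 205]
```

Call:
drive_tool([
  {"x":-0.05,"y":-0.001,"z":-0.036,"spin":0,"fingers":-1},
  {"x":-0.1,"y":-0.001,"z":-0.036,"spin":0,"fingers":-1},
  {"x":-0.1,"y":-0.001,"z":-0.036,"spin":0,"fingers":-1},
  {"x":-0.1,"y":-0.001,"z":-0.036,"spin":0,"fingers":-1},
])

```text
time_s: 34.2
tcp_pos: [0.5325, 0.165, 0.262]
eef_rot: [-179.9, 0.0, -74.6]
contact_force: [0.6, -0.4, -1.3]
gripper_width: 0.0012
gripper_force: 0.0
```

Run:
```python
from prof import *
s=sensors.get_state();w=cam('wrist');cv2.imwrite('pics/w10.png',w['pixels'][:,:,::-1])
np.save('w10.npy',dict(intrinsics=w['intrinsics'],R=w['R'],eye=w['eye']),allow_pickle=True)
print(s['tcp_pos'],s['eef_rot'])
g=cv2.cvtColor(w['pixels'],cv2.COLOR_RGB2GRAY).astype(int)
# per row along axis: s (z=.14 plane), centre brightness and bounds where differing from left background
for sm in range(-82,12,2):
    q=proj(w,P+D*sm/1000-N*.002);x,y=q;y=int(round(y));x=int(round(x))
    print(sm,y,x,' '.join(f'{v:3d}' for v in g[y,x-30:x+31:3]))
```

```text
[0.53254684 0.16503326 0.26199497] [-1.79942325e+02  4.47855412e-03 -7.45898479e+01]
-82 11 321 216 214 216 213 207 204 204 202 201 204 205 207 206 207 210 212 210 214 218 215 217
-80 14 321 214 211 209 191 157 143 146 151 159 170 172 164 153 150 161 185 205 208 213 210 215
-78 17 321 213 211 188 108 123 133 140 152 158 168 162 159 148 138 122 113 142 208 210 211 213
-76 21 321 212 209 185 107 122 134 144 153 161 171 170 158 146 136 125 110 110 205 211 208 209
-74 24 321 214 211 185 106 123 134 139 152 160 168 169 155 145 136 123 110 114 206 208 207 210
-72 27 321 214 211 185 108 124 134 143 154 161 170 168 158 147 135 124 112 115 210 211 208 208
-70 30 321 211 208 187 108 125 135 143 154 160 169 165 157 145 135 123 110 117 206 212 208 209
-68 34 321 212 214 194 109 123 132 144 152 162 168 166 155 144 133 120 106 105 145 148 136 152
-66 37 321 215 212 192 108 122 134 142 154 160 169 166 157 144 133 122 106  96 134 134 134 134
-64 40 321 215 210 185 109 123 135 143 150 161 167 163 153 144 132 119 105  96 135 133 137 136
-62 43 321 215 215 188 109 121 133 144 152 161 166 157 154 143 13
[... 2752 characters left out ...]
  95 101 116 125 128 123 119 126 123 121
-2 131 321 163 128 129 133 130  94  94 105 159 139 115  66  66  92 127 124 125 120 119 126 123
0 134 321 151 126 121 117 100  83  92 100 189 138 109  66  66  73  99 115 125 123 125 125 126
2 136 321 149 111  98  88  80  81  80  82 146 108  90  62  65  62  66  89 100 121 121 124 123
4 139 321 164 101 137 120 145 133 133 125  99  96  92  94  97  96 101 102 100 101 124 125 123
6 142 321 131 100 111 114 126 142 130 136 133 133 131 128 123 122 117 114 106  95 115 128 129
8 145 321 110 106 113 116 126 125 127 129 130 132 134 133 124 124 119 115 110 101 103 122 129
10 147 321 100 108 113 120 123 123 127 126 127 129 131 134 127 121 120 115 109 101  94 122 125
```

The collar front reads s = −16.8 mm and the jaw tips s = −5.6 mm. That leaves about 11 mm of shank showing against a nominal 10, so the stone is home, straight and tight. The gripper is clear, so I'm handing in.

```bash
python3 -c "
from plant import r
print(r.close_job())"
```

```text
the job is handed in; nothing more can be done
None
```

I handed the job in with the cylindrical stone in the lathe's chuck, about 1 mm short of fully home by the last picture and straight when probed before the final tightening; the jaws resisted 0.75 N·m on the sleeve, but I could not measure each jaw's force and the hand-in gave no verdict.

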